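Offer the brown coffee pod

ROBOT

A 7-joint arm with a two-finger parallel gripper is mounted at the origin on a cart in front of the work surface, level with it; the furniture and walls round the work are solid. World frame = base frame: x ahead of the robot, y to its left, z up, the work surface at z = 0. Lengths are in m, angles in rad, forces in N, time in s.
With the tool pointing down it reaches from about 0.4 to 0.875 m from the base axis. Payload 19.3 kg.
Tool frame: the origin (TCP) lies at the very end of the fingers, on their centre line; the grasp point (between the pads) lies 19 mm behind it; z points along the fingers, y is the line along which they close (so a half turn about z gives the same grasp; the last joint's range is limited). The gripper opens to 85 mm and grips with 20 to 120 N. Pads are 22 mm wide; open, the fingers measure 114 mm over their backs; the gripper's body (76 mm by 85 mm) begins 54 mm behind the grasp point. The pads swing forward as they close: fully open they stand 13 mm farther back than shut.
Start: joints at [1.262, 0.521, -0.036, 1.599, 0.021, 1.021, -0.113], TCP at [0.148, -0.607, 0.231] pointing down, gripper open.
Joint ranges: [-2.91, 2.91], [-0.3, 2.13], [-1.5, 1.42], [0.17, 2.43], [-1.26, 4.41], [0.16, 1.93], [-2.52, 2.52]. Speed limits (rad/s): [1.89, 1.89, 2.39, 2.39, 3.01, 3.01, 3.01].

INTERFACE

Orientations are given as [roll, pitch, yaw] about the fixed x, y, z axes, in that order (R = Rz(yaw) Ry(pitch) Rx(roll)).
In Python, from workcell import bot gives the robot as it stands.
- The arm moves only by the shell command python3 -m crank 'ROWS' [FORCE]. ROWS is a JSON object of lists of equal length, an entry for each row: "travel": the shift along the world's x, y, z in cm, a list of three; "turn": the turn, a rotation vector about the world's x, y, z in degrees, a list of three; "gripper": the closure, from 0 (fully open) to 1 (shut). A call has exactly 5 rows; each row is the pose to reach, as a shift and turn from the pose commanded when the call began; what a row does not reach only later rows make up. A row lasts 1/10 s, in which the tool goes at most 50 mm and 8.59 degrees, less where a joint would pass 70% of its speed; a pose out of reach is approached as far as the arm can. A call with a gripper value outside its range is refused whole. The fingers move at their own pace and stop on an object; FORCE is the grip in N (left out, the last holds). Time passes only in rows, so rows that repeat a pose let the fingers close, or fill a call up. It gives the time, the measured TCP pose, the force, the opening and the grip force at its end, in the units of the state.
- bot.observe(): the state, without advancing time (a new reading comes with each control period).
- bot.grab_frame(name): name is "side" or "top"; returns a dict with "pixels" (400x640x3 uint8, red, green, blue), "fx", "fy", "cx", "cy" (pixels), "extrinsics" (4x4, takes a point from world to camera coordinates). Camera axes: x right, y down, z forward; pixel columns grow to the right and rows downward; lengths in m; the calibration is good to about 2 mm. A picture is of the moment at which its call begins. There is no depth.
- bot.job_done(): hands the job in; it is judged then, once.
The state is a dict: "clock": time; "qpos": joint angles; "qd": joint speeds; "joint_efforts": joint torques, N m; "position": TCP position; "tool_rot": TCP orientation; "force": force on the tool from outside, world axes, zero at the start; "moment": the same for the moment, N m; "grip_width": finger opening in m; "finger_force": force on a finger pad.
Only numpy, scipy, OpenCV 4.12 (cv2) and the standard library are available. Lean on these libraries where they do the work, as an engineer would, in place of code of your own. Each camera call takes 0.05 s, during which the arm holds its last target. There are 200 camera calls.

TASK

Both trays of the coffee-pod box stand a little open. Hook a fingertip behind the lip of the tray that holds the brown pod and draw it all the way out to its stop, and push the tray with the black pod fully home. Use only fingertips, without pinching the lips; leave both pods untouched in their trays, do not disturb the timer, the mills or the mug, and finish clear of everything.

Things in the scene. Friction and masses are not known exactly. Their poses are not given: they have to be found in the camera images.
- pod_box: coffee-pod box fixed to the worktop: grey housing, open above but for a bar along its front and back, 100 mm deep (x), 170 wide (y), 50 high; origin under its middle, z up. Its open front faces its own -x; two white trays (middles at own y = +41, -41 mm) slide out along own -x. When home, 58 mm of each stand out before the housing: an upright lip, blue in front, and behind it an empty finger well
- tray_left (a joint): how far the tray at the box's own +y side (left, when one looks at the open front) is drawn out: 0 = fully home, 0.070 m = fully out against its stop. It slides freely with about 1.5 N friction plus some drag (6 N per m/s), no spring, stays where it is left
- tray_left_lip_top (a point): middle of the top back edge of that left tray's lip, 38 mm above the worktop; moves with the tray. Lip 76 mm wide, 10 mm thick (from here towards the box's -x). Behind it (+x) the well is 48 mm long, 68 mm wide between 18 mm high sides, its floor 9 mm above the worktop, ended by a 4 mm wall, 30 mm high, before the pod
- tray_left_cell (a point): middle of the floor of that left tray's pod compartment (66 x 68 mm, floor 9 mm above the worktop); moves with the tray
- tray_right (a joint): how far the tray at the box's own -y side (right, when one looks at the open front) is drawn out: 0 = fully home, 0.070 m = fully out against its stop. It slides freely with about 1.5 N friction plus some drag (6 N per m/s), no spring, stays where it is left
- tray_right_lip_top (a point): middle of the top back edge of that right tray's lip, 38 mm above the worktop; moves with the tray. Lip 76 mm wide, 10 mm thick (from here towards the box's -x). Behind it (+x) the well is 48 mm long, 68 mm wide between 18 mm high sides, its floor 9 mm above the worktop, ended by a 4 mm wall, 30 mm high, before the pod
- tray_right_cell (a point): middle of the floor of that right tray's pod compartment (66 x 68 mm, floor 9 mm above the worktop); moves with the tray
- brown_pod: brown coffee pod, 54 mm across the rim, 31 mm high, loose in one of the trays; origin at the middle of its underside
- black_pod: black coffee pod of the same size, loose in the other tray; origin at the middle of its underside
- kitchen_timer: round wind-up kitchen timer, 62 mm across, 43 mm high, bystander on the worktop; origin under its middle
- salt_mill: white salt mill, 52 mm across, 144 mm high, bystander; origin under its middle
- pepper_mill: black pepper mill with grey top, 52 mm across, 144 mm high, bystander; origin under its middle
- mug: white patterned mug, 92 mm across, 127 mm over its handle, 95 mm high, bystander; origin under its middle
Mind the look-alikes: they are no part of the job. Leave any green or purple look-alike of the brown_pod alone.

How it is judged:
By the outcome, as a careful person would: the job done as asked, in the order asked, and still so for the second after the job is handed in, with the robot touching nothing.
It also fails if it takes over 37 s, if anything falls off the work surface, if the arm or the gripper's body presses on something with over 40 N, if the wrist force passes 120 N, or if a joint passes its speed limit or range.

## Working session

There is one attempt and no reset: what is moved stays moved. The work goes in short steps, Python scripts to look and compute and a shell command to move; the robot and the scene stay as the last step left them, time stands still between calls to the robot, and variables do not carry over. Pictures are saved under pics/ and viewed, at most 10 in all, crops included, and the job is handed in when it is done.

```bash
mkdir -p pics; python3 - <<'E'
from workcell import bot
import cv2,json,numpy as np
for n in("top","side"):
    f=bot.grab_frame(n); cv2.imwrite(f"pics/{n}0.png",f["pixels"][:,:,::-1])
    json.dump({k:np.array(f[k]).tolist() for k in("fx","fy","cx","cy","extrinsics")},open(n+".json","w"))
    print(n,f["fx"],f["cx"],f["cy"],np.round(f["extrinsics"],3).tolist())
s=bot.observe();print(s["clock"],s["position"],s["tool_rot"],s["grip_width"])
E
```

```text
top 473.32330517997036 318.0661130197778 201.9352103406869 [[-0.005, -1.0, 0.014, 0.056], [-0.99, 0.003, -0.144, 0.535], [0.144, -0.015, -0.989, 1.005], [0.0, 0.0, 0.0, 1.0]]
side 436.35864441984705 323.9631075541464 191.79895375084226 [[-0.079, 0.997, -0.01, -0.01], [0.714, 0.05, -0.699, -0.311], [-0.696, -0.062, -0.716, 1.254], [0.0, 0.0, 0.0, 1.0]]
0.1 [ 0.14773092 -0.60697945  0.23079216] [-3.14055270e+00  6.45675881e-05  2.38767343e-01] 0.08575079820733648
```

View pics/top0.png

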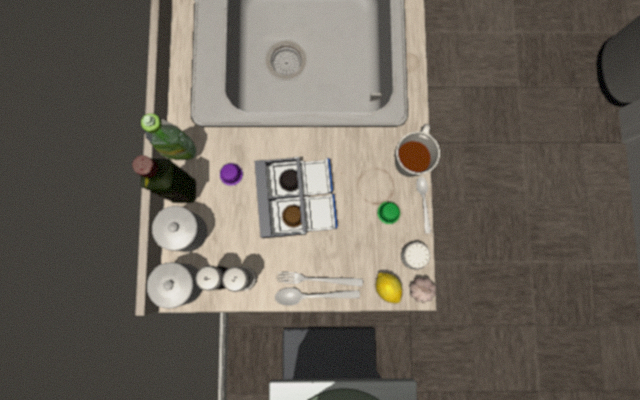

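View pics/side0.png

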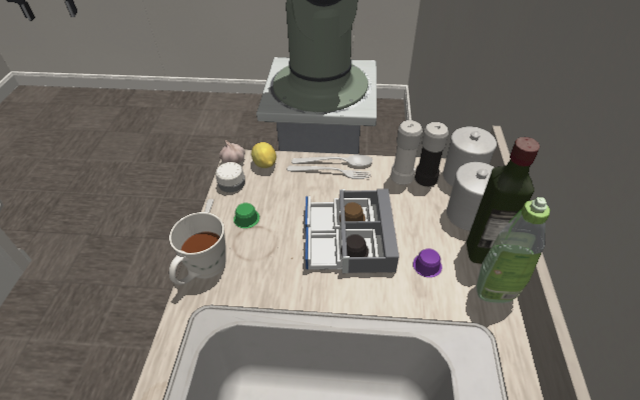

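The top view shows the box at about (298,197), with its open front facing image right (world -y). The pods in the trays:
- **Brown:** (291,215), in the near tray, which is the box's own left.
- **Black:** (289,180), in the far tray, which is the box's own right.
- **Look-alikes:** purple at (231,174) and green at (389,212), both outside the box. The brown pod in the near tray is the one meant.

I'll confirm this in an enlarged crop.

```bash
python3 - <<'E'
import cv2
a=cv2.imread("pics/top0.png")[145:250,240:350]; cv2.imwrite("pics/topc.png",cv2.resize(a,None,fx=5.5,fy=5.5,interpolation=cv2.INTER_CUBIC))
a=cv2.imread("pics/side0.png")[180:285,290:410]; cv2.imwrite("pics/sidec.png",cv2.resize(a,None,fx=5.5,fy=5.5,interpolation=cv2.INTER_CUBIC))
E
```

```text
(no output)
```

View pics/topc.png

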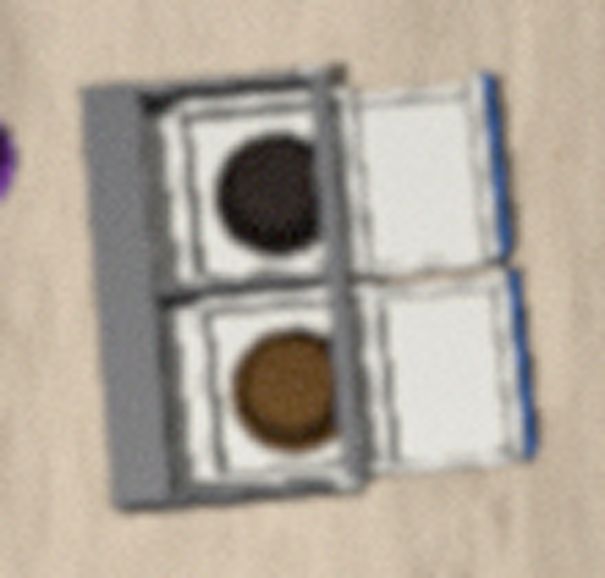

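View pics/sidec.png

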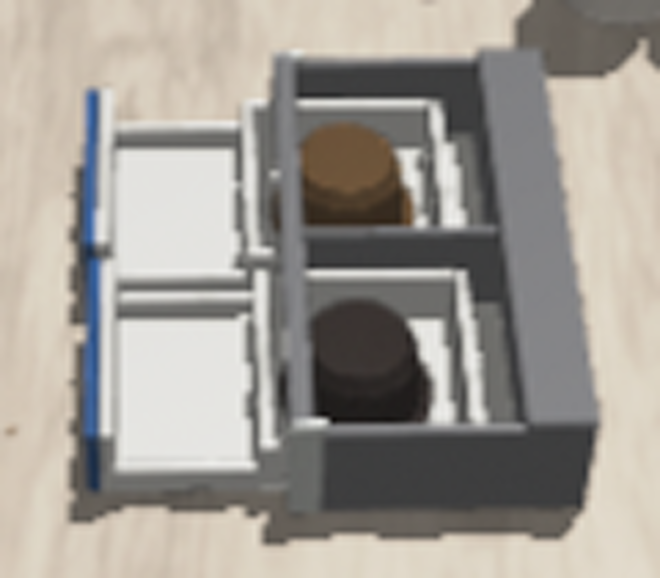

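```bash
cat > fit.py <<'E'
import json,numpy as np
from scipy.optimize import least_squares
C={n:json.load(open(n+".json")) for n in("top","side")}
def proj(n,P):
    c=C[n];E=np.array(c["extrinsics"]);q=E[:3,:3]@P+E[:3,3];return np.array([c["fx"]*q[0]/q[2]+c["cx"],c["fy"]*q[1]/q[2]+c["cy"]])
off={"top":(240,145),"side":(290,180)}
# cam, own x, own y, z, tray(0 none,1 L,2 R), crop px
O=[("top",.05,-.085,.05,0,82,90),("top",-.05,-.085,.05,0,343,70),
("top",-.108,-.079,.038,2,497,73),("top",-.108,-.003,.038,2,512,255),("top",-.108,.003,.038,1,520,268),("top",-.108,.079,.038,1,537,455),
("side",.05,.085,.05,0,540,50),("side",.05,-.085,.05,0,598,415),("side",-.05,.085,.05,0,276,57),("side",-.05,-.085,.05,0,290,425),
("side",-.108,.079,.038,1,88,90),("side",-.108,.003,.038,1,86,242),("side",-.108,-.079,.038,2,86,440),("side",-.098,.079,.038,1,112,90)]
def W(p,x,y,z,t):
    x=x-(0,p[3],p[4])[t];c,s=np.cos(p[2]),np.sin(p[2]);return np.array([p[0]+c*x-s*y,p[1]+s*x+c*y,z])
def res(p): return np.concatenate([proj(n,W(p,x,y,z,t))-np.array([off[n][0]+u/5.5,off[n][1]+v/5.5]) for n,x,y,z,t,u,v in O])
if __name__=="__main__":
    r=least_squares(res,[.53,.08,1.57,.02,.02],loss="soft_l1");p=r.x
    print(np.round(p,4),np.degrees(p[2]));print(np.round(r.fun.reshape(-1,2),1).tolist())
    for t,y in((1,.041),(2,-.041)): print(t,"lipback",W(p,-.098,y,.038,t),"lipfront",W(p,-.108,y,.038,t),"homefront",W(p,-.108,y,.038,0))
    print("own -x dir",-np.cos(p[2]),-np.sin(p[2]))
E
python3 fit.py
```

```text
[0.5485 0.1361 1.6556 0.0102 0.0079] 94.85898455447568
[[-0.2, -2.1], [-2.4, -2.3], [-0.6, -1.4], [-0.2, -1.1], [-0.3, -0.9], [-0.1, -0.8], [0.2, -1.7], [0.2, 0.3], [-1.0, -2.4], [-0.6, -1.0], [-0.1, -1.9], [-0.7, -1.1], [-0.5, -2.1], [0.4, -1.9]]
1 lipback [0.51678565 0.02475283 0.038     ] lipfront [0.51763269 0.01478877 0.038     ] homefront [0.51676717 0.02497021 0.038     ]
2 lipback [0.5982972 0.0339778 0.038    ] lipfront [0.59914424 0.02401374 0.038     ] homefront [0.59847248 0.03191591 0.038     ]
own -x dir 0.08470366298027578 -0.996406186992897
```

The crops confirm that brown is in the near (left) tray and black in the far (right) tray, each open by about 1 cm. I'll approach with the fingers shut and aligned to the box.

```bash
python3 -m crank '{"travel":[[2.4,4.3,0],[4.8,8.6,0],[7.2,12.9,0],[9.6,17.2,0],[12,21.5,0]],"turn":[[0,0,-2],[0,0,-4],[0,0,-6],[0,0,-8],[0,0,-8.8]],"gripper":[1,1,1,1,1]}' 20
python3 -m crank '{"travel":[[2.4,4.3,0],[4.8,8.6,0],[7.2,12.9,0],[9.6,17.2,0],[12,21.5,0]],"turn":[[0,0,0],[0,0,0],[0,0,0],[0,0,0],[0,0,0]],"gripper":[1,1,1,1,1]}'
python3 -m crank '{"travel":[[2.4,4.3,-1],[4.8,8.6,-3],[7.2,12.9,-5],[9.6,17.2,-7],[12,21.5,-9]],"turn":[[0,0,0],[0,0,0],[0,0,0],[0,0,0],[0,0,0]],"gripper":[1,1,1,1,1]}'
```

```text
clock: 0.6
position: [0.2683, -0.3903, 0.2312]
tool_rot: [-3.141, 0.0, 0.084]
force: [1.9, -0.1, -0.3]
grip_width: 0.0127
finger_force: 0.0
clock: 1.1
position: [0.3883, -0.1754, 0.2314]
tool_rot: [3.141, -0.0, 0.085]
force: [1.5, -1.9, -0.3]
grip_width: 0.0001
finger_force: 0.0
clock: 1.6
position: [0.5025, 0.0291, 0.1452]
tool_rot: [3.142, 0.0, 0.085]
force: [0.8, -2.0, 1.1]
grip_width: -0.0004
finger_force: 0.0
```

```bash
python3 -m crank '{"travel":[[0.7,1.1,-3],[0.7,1.1,-6],[0.7,1.1,-6],[0.7,1.1,-6],[0.7,1.1,-6]],"turn":[[0,0,0],[0,0,0],[0,0,0],[0,0,0],[0,0,0]],"gripper":[1,1,1,1,1]}'
python3 - <<'E'
from workcell import bot
import cv2,numpy as np
a=bot.grab_frame("side")["pixels"][150:300,270:420,::-1]
b=bot.grab_frame("top")["pixels"][130:280,230:380,::-1]
cv2.imwrite("pics/hover.png",cv2.resize(np.hstack([a,b]),None,fx=2.6,fy=2.6,interpolation=cv2.INTER_CUBIC))
E
```

```text
clock: 2.1
position: [0.5096, 0.038, 0.0876]
tool_rot: [3.142, -0.002, 0.084]
force: [-0.0, 0.7, 0.2]
grip_width: 0.0001
finger_force: 0.0
```

View pics/hover.png

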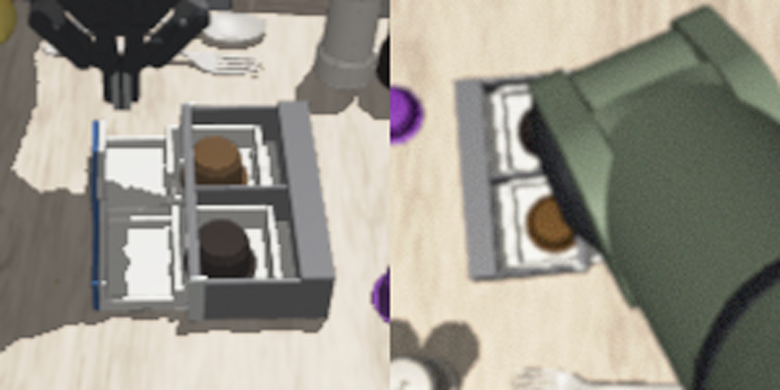

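The fingers hover just above and in front of the well; the side crop puts the tip at (122,107), which is side pixel (317,191). I'll check that against the calibration.

```bash
python3 -c "
from fit import *
print(proj('side',np.array([.5096,.038,.0876])))
for P in([.5096,.038,.018],[.515,.049,.01]):print(proj('side',np.array(P)))"
python3 -m crank '{"travel":[[0.5,1.0,0],[0.5,1.0,0],[0.5,1.0,-1],[0.5,1.0,-2],[0.5,1.0,-3]],"turn":[[0,0,0],[0,0,0],[0,0,0],[0,0,0],[0,0,0]],"gripper":[1,1,1,1,1]}'
```

```text
[316.91990118 188.39332259]
[317.64462553 212.56857287]
[322.88282918 217.45986497]
clock: 2.7
position: [0.5137, 0.0482, 0.0549]
tool_rot: [3.141, 0.001, 0.085]
force: [-0.1, -0.3, -0.1]
grip_width: -0.0002
finger_force: 0.0
```

```bash
python3 -m crank '{"travel":[[0,0,-1],[0,0,-2],[0,0,-3],[0,0,-3.6],[0,0,-3.6]],"turn":[[0,0,0],[0,0,0],[0,0,0],[0,0,0],[0,0,0]],"gripper":[1,1,1,1,1]}'
```

```text
clock: 3.2
position: [0.5136, 0.0483, 0.0192]
tool_rot: [3.142, 0.001, 0.085]
force: [0.5, 0.1, -0.6]
grip_width: 0.0001
finger_force: 0.0
```

```bash
python3 -m crank '{"travel":[[0.07,-0.8,0],[0.14,-1.6,0],[0.2,-2.4,0],[0.27,-3.2,0],[0.34,-4.0,0]],"turn":[[0,0,0],[0,0,0],[0,0,0],[0,0,0],[0,0,0]],"gripper":[1,1,1,1,1]}'
python3 -m crank '{"travel":[[0.04,-0.5,0],[0.08,-1.0,0],[0.13,-1.5,0],[0.17,-2.0,0],[0.21,-2.5,0]],"turn":[[0,0,0],[0,0,0],[0,0,0],[0,0,0],[0,0,0]],"gripper":[1,1,1,1,1]}'
```

```text
clock: 3.7
position: [0.5178, 0.0075, 0.0204]
tool_rot: [-3.142, -0.001, 0.085]
force: [1.2, 2.4, 1.3]
grip_width: -0.0001
finger_force: 1.0
clock: 4.2
position: [0.5196, -0.017, 0.0201]
tool_rot: [-3.142, -0.0, 0.085]
force: [1.1, 2.1, 1.6]
grip_width: -0.0001
finger_force: 0.9
```

Contact force is about 2 N, so the tray is sliding. I'll go on slowly to the stop.

```bash
python3 -m crank '{"travel":[[0.02,-0.25,0],[0.04,-0.5,0],[0.06,-0.75,0],[0.08,-1.0,0],[0.08,-1.0,0]],"turn":[[0,0,0],[0,0,0],[0,0,0],[0,0,0],[0,0,0]],"gripper":[1,1,1,1,1]}'
```

```text
clock: 4.7
position: [0.52, -0.0218, 0.02]
tool_rot: [-3.136, -0.0, 0.089]
force: [-3.4, 29.8, 2.9]
grip_width: -0.0001
finger_force: 15.1
```

The force rose to 30 N with the TCP where I expected it at full extension, so the tray is at its stop. I'll back off without touching the end wall, then lift.

```bash
python3 -m crank '{"travel":[[-0.07,0.8,0],[-0.1,1.2,0],[-0.1,1.2,1.5],[-0.1,1.2,4],[-0.1,1.2,7]],"turn":[[0,0,0],[0,0,0],[0,0,0],[0,0,0],[0,0,0]],"gripper":[1,1,1,1,1]}'
```

```text
clock: 5.2
position: [0.5185, -0.0151, 0.0903]
tool_rot: [3.141, 0.002, 0.085]
force: [0.1, 0.1, -0.6]
grip_width: -0.0002
finger_force: 0.0
```

```bash
python3 -m crank '{"travel":[[4.2,0,0],[8.4,0.2,0],[8.4,0.2,-2],[8.4,0.2,-4],[8.4,0.2,-4]],"turn":[[0,0,0],[0,0,0],[0,0,0],[0,0,0],[0,0,0]],"gripper":[1,1,1,1,1]}'
python3 - <<'E'
from workcell import bot
import cv2,numpy as np
a=bot.grab_frame("side")["pixels"][150:300,270:420,::-1]
cv2.imwrite("pics/pre.png",cv2.resize(a,None,fx=4,fy=4,interpolation=cv2.INTER_CUBIC))
E
```

```text
clock: 5.7
position: [0.6017, -0.0132, 0.0478]
tool_rot: [3.141, 0.004, 0.085]
force: [-0.6, -0.4, 0.2]
grip_width: -0.0001
finger_force: 0.0
```

View pics/pre.png

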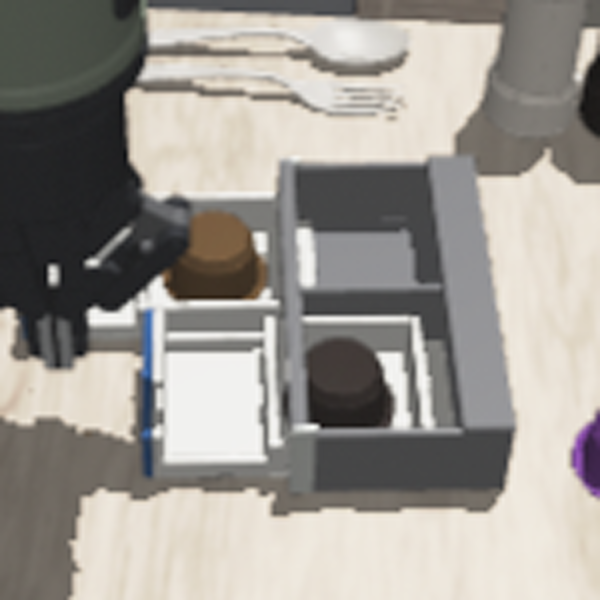

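The brown tray is fully out with its pod in place. The fingers are at (55,360), in front of the black tray's lip at (150,320–470). Next I descend and push.

```bash
python3 -m crank '{"travel":[[0.4,0,-1.2],[0.4,0,-2.2],[0.35,0.6,-2.2],[0.3,1.2,-2.2],[0.25,1.8,-2.2]],"turn":[[0,0,0],[0,0,0],[0,0,0],[0,0,0],[0,0,0]],"gripper":[1,1,1,1,1]}'
python3 -m crank '{"travel":[[-0.02,0.3,0],[-0.05,0.6,0],[-0.08,0.9,0],[-0.1,1.2,0],[-0.1,1.2,0]],"turn":[[0,0,0],[0,0,0],[0,0,0],[0,0,0],[0,0,0]],"gripper":[1,1,1,1,1]}'
```

```text
clock: 6.25
position: [0.6059, 0.0063, 0.0285]
tool_rot: [-3.141, -0.0, 0.086]
force: [1.1, 0.8, 0.0]
grip_width: -0.0
finger_force: 0.0
clock: 6.75
position: [0.6049, 0.0177, 0.0282]
tool_rot: [-3.141, -0.0, 0.086]
force: [1.0, -0.7, -0.2]
grip_width: 0.0001
finger_force: 0.2
```

Contact is light and the tray isn't at its stop yet, so I'll continue.

```bash
python3 -m crank '{"travel":[[-0.02,0.25,0],[-0.04,0.5,0],[-0.06,0.75,0],[-0.08,1.0,0],[-0.08,1.0,0]],"turn":[[0,0,0],[0,0,0],[0,0,0],[0,0,0],[0,0,0]],"gripper":[1,1,1,1,1]}'
```

```text
clock: 7.25
position: [0.6044, 0.0216, 0.0282]
tool_rot: [3.135, 0.0, 0.081]
force: [3.6, -27.7, 1.7]
grip_width: -0.0003
finger_force: 13.4
```

It is home against the stop at 28 N. I'll retreat and lift well clear.

```bash
python3 -m crank '{"travel":[[0.1,-1.5,0],[0.2,-3,0],[0.2,-3,3],[0.2,-3,7],[0.2,-3,12]],"turn":[[0,0,0],[0,0,0],[0,0,0],[0,0,0],[0,0,0]],"gripper":[1,1,1,1,1]}'
python3 -m crank '{"travel":[[0,-2,4],[-2,-6,8],[-4,-10,9],[-6,-14,9],[-8,-18,9]],"turn":[[0,0,0],[0,0,0],[0,0,0],[0,0,0],[0,0,0]],"gripper":[1,1,1,1,1]}'
python3 -m crank '{"travel":[[-2,-4,0],[-4,-8,0],[-5,-10,0],[-5,-10,0],[-5,-10,0]],"turn":[[0,0,0],[0,0,0],[0,0,0],[0,0,0],[0,0,0]],"gripper":[1,1,1,1,1]}'
python3 - <<'E'
from workcell import bot
import cv2,numpy as np
a=bot.grab_frame("side")["pixels"][150:300,270:420,::-1]
b=bot.grab_frame("top")["pixels"][130:280,230:380,::-1]
cv2.imwrite("pics/end.png",cv2.resize(np.hstack([a,b]),None,fx=2.6,fy=2.6,interpolation=cv2.INTER_CUBIC))
E
```

```text
clock: 7.75
position: [0.605, -0.003, 0.1482]
tool_rot: [-3.141, 0.003, 0.085]
force: [0.3, -0.4, 0.7]
grip_width: 0.0002
finger_force: 0.0
clock: 8.25
position: [0.5248, -0.1849, 0.2389]
tool_rot: [3.141, -0.001, 0.085]
force: [-0.0, -0.4, -0.1]
grip_width: -0.0002
finger_force: 0.0
clock: 8.75
position: [0.4759, -0.2827, 0.2381]
tool_rot: [-3.141, -0.0, 0.084]
force: [0.4, 1.0, 0.1]
grip_width: -0.0007
finger_force: 0.0
```

View pics/end.png

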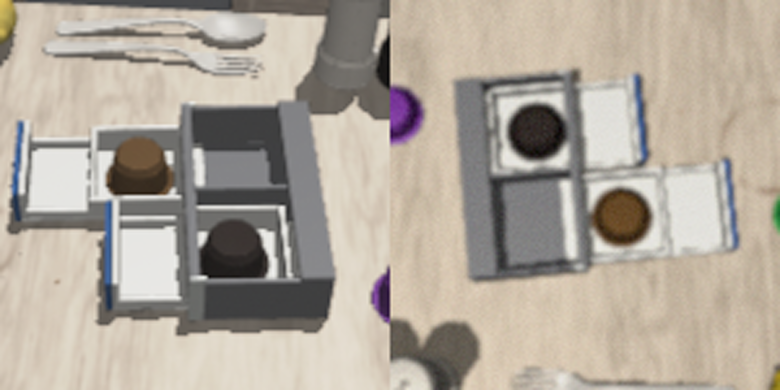

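The final picture shows the brown tray fully out, with its lip at (731,205). The black tray is home, with its lip at (642,120), and both pods are in place. The lips are about 70 mm apart, and the arm is clear.

```bash
python3 -c "
from workcell import bot
print(bot.job_done())"
```

```text
the job is handed in; nothing more can be done
None
```

I drew the brown-pod tray out to its stop, pushed the black-pod tray fully home, left both pods in their trays, moved the arm clear and handed the job in at about 8.9 s on the robot's clock.

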